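# Open the child-resistant descaler bottle

## Task

The espresso machine is due for descaling, so open the bottle of descaler that stands in the sink caddy: push its child-resistant cap down against the spring and keep it down while unscrewing it, pressing no harder than the cap needs, and leave the bottle standing in its bay. Then lift the cap off and set it down, not drop it, mouth down in the middle of the saucer, and leave everything else where it is.

Things in the scene. Friction and masses are not known exactly. Their poses are not given: they have to be found in the camera images.
- cap_center (a point): centre (half-way up, on the axis) of the child-resistant cap on the taller bottle: round, ribbed, grey, 52 mm in diameter, 37 mm high, open below, 35 to 60 g; z is its axis, up. A spring lifts it with 7 N when closed, plus 1.2 N per mm pushed down. It turns only when down far enough: 2 to 7 mm, differing from bottle to bottle; 0.5 to 1 mm further it meets a hard collar (16 N of spring at most)
- neck_mouth (a point): centre of the rim of the descaler bottle's neck (33 mm in diameter, rim 168 mm above the bottle's underside), 4.5 mm above the closed cap's centre; z up. Lugs in the cap sit behind catch teeth under ledges on the neck. Held down, the cap opens counter-clockwise from above: free after 35 to 41 degrees, stopped again at about 85; let up, it rises by itself and lifts off, clear after 25 mm
- bottle_base (a point): centre of the underside of the descaler bottle: loose, square, white with paper labels, 64 x 64 mm, 182 mm high with its cap, 0.4 to 0.65 kg; 1.5 mm of play on each side in its bay, which stops it from turning. Fingers have room to 20 mm below the cap. It creases if pushed against the caddy with over 40 N, weight and side forces (forced turning) included; a cap not yet free lifts it
- caddy: sink caddy, fixed to the worktop: a green plastic open box 75 mm (x) by 146 mm (y) and 62 mm high, with two square bays of 67 mm side by side along its y; origin at the centre of its underside; bay floor 4 mm up, bay centres 35 mm either side of the origin along y. Either bay may hold the descaler
- saucer_in (a point): centre of the saucer's flat well, on its upper face, 5 mm above the worktop; white saucer 150 mm in diameter, rim 18 mm high, flat well about 90 mm in diameter, loose, 220 g. It lies to the left or to the right of the caddy
- soap_center (a point): centre, half-way up, of the washing-up liquid in the caddy's other bay: shorter square bottle of clear green, 64 x 64 mm, 118 mm high with a small pointed white cap; leave it
- mug: blue mug, 82 mm in diameter and 92 mm high, with a handle to its own +y; origin under its centre; leave it
- sponge: yellow and grey washing-up sponge, 60 x 90 x 29 mm, between the robot and the caddy; origin under its centre; leave it
- tumbler: drinking glass, 70 mm in diameter and 105 mm high, beyond the caddy; origin under its centre; leave it
- jar: glass jar with a steel lid, 72 mm in diameter and 120 mm high, beyond the caddy; origin under its centre; leave it
- spoon: steel teaspoon, 140 mm long, lying on the worktop near the robot; leave it

How it is judged:
By the outcome, as a careful person would: the job done as asked, in the order asked, and still so for the second after the job is handed in, with the robot touching nothing.
It also fails if it takes over 64 s, if anything falls off the work surface, if the arm or the gripper's body presses on something with over 40 N, if the wrist force passes 120 N, or if a joint passes its speed limit or range.

## Robot

A 6-joint arm with a two-finger parallel gripper is mounted at the origin on the work surface. World frame = base frame: x ahead of the robot, y to its left, z up, the work surface at z = 0. Lengths are in m, angles in rad, forces in N, time in s.
With the tool pointing down it reaches from about 0.275 to 0.75 m from the base axis. Payload 10.2 kg.
Tool frame: the origin (TCP) lies on the centre line of the jaws, within the pads' length; the fingertips stand 22 mm ahead of it and the grasp point (between the pads) lies 3 mm ahead of it; z points along the fingers, y is the direction in which the jaws open and shut (so a half turn about z gives the same grasp; the last joint's range is limited). The gripper opens to 88 mm and grips with 3 to 60 N. Pads are 18 mm wide; open, the fingers measure 123 mm over their backs; the gripper's body (75 mm by 187 mm) begins 45 mm behind the grasp point.
Start: joints at [0.91, 0.313, 1.498, -0, 1.331, -0.223], TCP at [0.223, 0.475, 0.261] pointing down, gripper open.
Joint ranges: [-2.94, 2.94], [-0.97, 2.17], [0.19, 2.56], [-1.23, 4.37], [0.02, 3.11], [-2.88, 2.88]. Speed limits (rad/s): [2.39, 2.39, 3.01, 3.14, 3.14, 3.14].

## Interface

Orientations are given as a unit quaternion [w, x, y, z].
In Python, from bench import env gives the robot as it stands.
- The arm moves only by the tool servo_tool, never from a script. Its argument "deltas" is a list of rows, each a list of 3 entries, a list of its own where there are three numbers: the gripper's target within -1 to 1 (fully open at 1, half-way at 0, shut at -1), then the shift along the tool's x, y, z in cm, then the turn about the tool's z in degrees. A call has 1 to 12 rows; each row shifts and turns the commanded pose from where the row before left it, along the tool's axes as they then stand; what a row does not reach is not made up. A row lasts 1/8 s, in which the tool goes at most 62.5 mm and 10.7 degrees, less where a joint would pass 70% of its speed; a pose out of reach is approached as far as the arm can. A call with a gripper value outside its range is refused whole. The fingers move at their own pace and stop on an object; "newtons" is the grip in N (left out, the last holds). Time passes only in rows, so rows that do not move let the fingers close. It gives the time, the measured TCP pose, the force and the opening at its end, in the units of the state.
- env.state(): the state, without advancing time (a new reading comes with each control period).
- env.capture(name): name is "scene" or "top" or "wrist"; returns (picture, depth): 384x512x3 uint8, red, green, blue; 384x512 float32, m along the optical axis (not along the pixel's ray), 0 where there is no reading.
- env.camera_model(name): a dict with "fx", "fy", "cx", "cy" (pixels), "R" (3x3) and "t" (3): a world point X has camera coordinates R X + t; the wrist camera has in their place "hand_eye" (4x4, takes a point from camera to tool coordinates, whose origin is the TCP and whose axes are the flange's). Camera axes: x right, y down, z forward; pixel columns grow to the right and rows downward; lengths in m; the calibration is good to about 2 mm. A picture is of the moment at which its call begins: read the wrist's pose just before it. camera_model takes no time and is no camera call.
- env.hand_in(): hands the job in, once; it reports no verdict.
The state is a dict: "time": time; "joint_pos": joint angles; "joint_velocities": joint speeds; "joint_efforts": joint torques, N m; "tool_pos": TCP position; "tcp_rot": TCP orientation; "wrist_force": force on the tool from outside, world axes, zero at the start; "wrist_torque": the same for the moment, N m; "finger_gap": finger opening in m.
Only numpy, scipy, OpenCV 4.12 (cv2) and the standard library are available. Lean on these libraries where they do the work, as an engineer would, in place of code of your own. Each camera call takes 0.05 s, during which the arm holds its last target.

## Working session

There is one attempt and no reset: what is moved stays moved. The work goes in short steps, Python scripts to look and compute and a tool call to move; the robot and the scene stay as the last step left them, time stands still between calls to the robot, and variables do not carry over. Pictures are saved under pics/ and viewed, and the job is handed in when it is done.

Besides the shell and the picture viewer there is one more tool, called after ">>>" as name(argument=value, ...) on one line, values as JSON. servo_tool: Moves the arm, as the interface text tells. Its arguments: {"type":"object","properties":{"deltas":{"type":"array","items":{"type":"array"}},"newtons":{"type":"number"}},"required":["deltas"]}

```bash
ls; mkdir -p pics
python3 - <<'E'
from bench import env
import cv2,numpy as np
s=env.state()
for k,v in s.items(): print(k,np.round(v,4))
for n in ["scene","top"]:
    p,d=env.capture(n); cv2.imwrite(f"pics/{n}0.png",p[:,:,::-1]); np.savez(f"{n}0.npz",p=p,d=d)
    print(n,{k:np.round(v,4).tolist() for k,v in env.camera_model(n).items()})
print(env.camera_model("wrist"))
E
```

```text
pics
time 0.0
joint_pos [ 0.9096  0.3134  1.4984 -0.      1.331  -0.2234]
joint_velocities [0.0012 0.0001 0.0019 0.0004 0.0026 0.0005]
joint_efforts [ 5.00000e-04 -4.02220e+01 -2.52267e+01  6.95000e-02  3.54000e-02
 -1.00000e-04]
tool_pos [0.2225 0.4753 0.2602]
tcp_rot [-3.000e-04  2.172e-01  9.761e-01 -6.000e-04]
wrist_force [-0.6765 -0.6614 -0.5817]
wrist_torque [0.0035 0.026  0.024 ]
finger_gap 0.0885
scene {'fx': 432.6411, 'fy': 432.6411, 'cx': 258.9336, 'cy': 198.0301, 'R': [[-0.1329, 0.9911, 0.0041], [0.7204, 0.0995, -0.6864], [-0.6807, -0.0883, -0.7272]], 't': [0.0675, -0.3402, 1.4685]}
top {'fx': 456.603, 'fy': 456.603, 'cx': 262.3526, 'cy': 185.73, 'R': [[-0.0288, -0.9992, 0.0294], [-0.9908, 0.0246, -0.1334], [0.1326, -0.0329, -0.9906]], 't': [-0.0051, 0.5802, 1.1074]}
{'fx': 285.30011659532954, 'fy': 285.30011659532954, 'cx': 251.94602528513042, 'cy': 190.7601526791892, 'hand_eye': array([[-1.20187971e-03, -9.59094165e-01, -2.83084683e-01,
         7.28048158e-02],
       [ 9.99999140e-01, -1.00390569e-03, -8.44406630e-04,
        -9.97953517e-04],
       [ 5.25675147e-04, -2.83085454e-01,  9.59094547e-01,
        -1.24130442e-01],
       [ 0.00000000e+00,  0.00000000e+00,  0.00000000e+00,
         1.00000000e+00]])}
```

View pics/scene0.png

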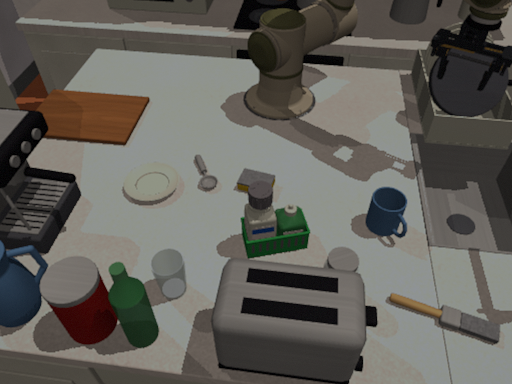

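View pics/top0.png

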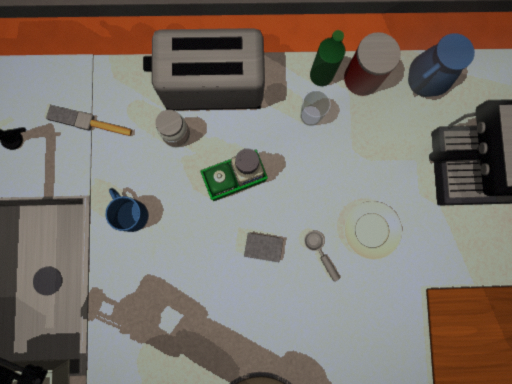

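In the scene view the grey cap is at (260,192), the saucer at (152,183) and the soap at (291,222). In the top view the cap is at (248,160), the saucer at (371,229), the soap at (219,177) and the caddy is green, turned a little. The mug, jar and tumbler are well clear of these. Next I'll measure.

```bash
cat > h.py <<'E'
import numpy as np,cv2
from bench import env
from scipy.spatial.transform import Rotation as Ro
def cam(n,s=None):
    m=env.camera_model(n)
    if n=="wrist":
        q=s["tcp_rot"];R=Ro.from_quat([q[1],q[2],q[3],q[0]]).as_matrix()
        H=m["hand_eye"]; Rw=R@H[:3,:3]; tw=R@H[:3,3]+np.array(s["tool_pos"])
        return m,Rw,tw
    R=np.array(m["R"]);t=np.array(m["t"]); return m,R.T,-R.T@t
def ray(c,u,v,z):
    m,Rw,tw=c
    d=Rw@np.array([(u-m["cx"])/m["fx"],(v-m["cy"])/m["fy"],1]); return tw+d*(z-tw[2])/d[2]
def pts(c,d):
    m,Rw,tw=c; v,u=np.indices(d.shape)
    P=np.stack([(u-m["cx"])/m["fx"]*d,(v-m["cy"])/m["fy"]*d,d],-1)
    return P@Rw.T+tw
def proj(c,X):
    m,Rw,tw=c; p=Rw.T@(np.array(X)-tw); return m["cx"]+m["fx"]*p[0]/p[2],m["cy"]+m["fy"]*p[1]/p[2]
def caddyfit(P,img,d):
    hsv=cv2.cvtColor(img,cv2.COLOR_RGB2HSV)
    return hsv
E
python3 - <<'E'
from h import *
for n,capb,sb in [("top",(225,140,275,185),(330,190,410,265)),("scene",(240,175,285,215),(115,155,190,210))]:
    z=np.load(n+"0.npz");p,d=z["p"],z["d"];c=cam(n);P=pts(c,d)
    x0,y0,x1,y1=capb; sub=P[y0:y1,x0:x1].reshape(-1,3); dd=d[y0:y1,x0:x1].ravel()>0
    s=sub[dd&(sub[:,2]>.16)&(sub[:,2]<.21)]
    top=s[s[:,2]>np.percentile(s[:,2],80)-.006]
    print(n,"cap top",len(top),top.mean(0),(top.min(0)+top.max(0))/2,np.ptp(top,axis=0))
    x0,y0,x1,y1=sb; sub=P[y0:y1,x0:x1].reshape(-1,3); dd=d[y0:y1,x0:x1].ravel()>0
    s=sub[dd&(sub[:,2]>.009)&(sub[:,2]<.03)]
    (cx,cy),r=cv2.minEnclosingCircle(s[:,:2].astype(np.float32)); print("saucer",len(s),cx,cy,r,s[:,2].max())
    hsv=cv2.cvtColor(p,cv2.COLOR_RGB2HSV)
    g=(hsv[...,0]>50)&(hsv[...,0]<75)&(hsv[...,1]>170)&(P[...,2]>.052)&(P[...,2]<.072)&(P[...,0]<.75)
    q=P[g][:,:2].astype(np.float32); print("caddy rim",len(q),cv2.minAreaRect(q))
    im=cv2.resize(p[:,:,::-1][130:220,190:290] if n=="top" else p[:,:,::-1][170:260,225:325],None,fx=7,fy=6.5,interpolation=cv2.INTER_CUBIC); cv2.imwrite(f"pics/{n}z.png",im)
E
```

```text
top cap top 429 [0.61887341 0.01667366 0.18599945] [0.6197007  0.01634199 0.1867475 ] [0.05213331 0.04883669 0.01090315]
saucer 1492 0.4446558654308319 -0.27140530943870544 0.10773037374019623 0.025835104686795507
caddy rim 221 ((0.6069005131721497, 0.0499638207256794), (0.07596248388290405, 0.14597459137439728), 19.6705322265625)
scene cap top 374 [0.62333195 0.01608415 0.18436501] [0.6221068  0.01582037 0.18353227] [0.05229603 0.05030068 0.00849275]
saucer 778 0.46464666724205017 -0.3009873330593109 0.07594075053930283 0.020151769351532733
caddy rim 294 ((0.6126628518104553, 0.04974942281842232), (0.0775194764137268, 0.14923647046089172), 18.4307918548584)
```

>>> servo_tool(deltas=[[1, [0, 0, -0.9], 9.5], [1, [0, 0, -0.9], 9.5], [1, [0, 0, -0.9], 9.5], [1, [0, 0, -0.9], 9.5], [1, [0, 0, -0.9], 9.5], [1, [0, 0, -0.9], 9.5], [1, [0, 0, -0.9], 9.5], [1, [0, 0, -0.9], 9.5]])

```text
time: 1.1
tool_pos: [0.2225, 0.4754, 0.3327]
tcp_rot: [0.0, 0.774, 0.633, -0.0]
wrist_force: [-1.0, 0.1, 0.1]
finger_gap: 0.0878
```

>>> servo_tool(deltas=[[1, [-3.1, 4.0, 0], 0], [1, [-3.1, 4.0, 0], 0], [1, [-3.1, 4.0, 0], 0], [1, [-3.1, 4.0, 0], 0], [1, [-3.1, 4.0, 0], 0], [1, [-3.1, 4.0, 0], 0], [1, [-3.1, 4.0, 0], 0], [1, [-3.1, 4.0, 0], 0], [1, [-3.1, 4.0, 0], 0], [1, [-3.1, 4.0, 0], 0], [1, [-3.1, 4.0, 0], 0], [1, [-3.1, 4.0, 0], 0]])

```text
time: 2.6
tool_pos: [0.623, 0.0168, 0.3323]
tcp_rot: [-0.0, 0.772, 0.635, -0.0]
wrist_force: [0.5, 0.5, -0.3]
finger_gap: 0.0883
```

>>> servo_tool(deltas=[[1, [0, 0, 0], 0], [1, [0, 0, 0], 0], [1, [0, 0, 0], 0]])

```text
time: 2.98
tool_pos: [0.6216, 0.0192, 0.3332]
tcp_rot: [0.0, 0.772, 0.636, 0.0]
wrist_force: [-0.2, 1.0, 0.3]
finger_gap: 0.0881
```

Run:
```python
from h import *
s=env.state(); p,d=env.capture("wrist"); cv2.imwrite("pics/w1.png",p[:,:,::-1]); np.savez("w1.npz",p=p,d=d)
print(s["tool_pos"],s["tcp_rot"],s["joint_pos"],s["wrist_force"])
c=cam("wrist",s);P=pts(c,d)
m=(d>0)&(P[...,2]>.178)&(P[...,2]<.195)&(abs(P[...,0]-.62)<.05)&(abs(P[...,1]-.0165)<.05)
q=P[m]; print(len(q),q.mean(0),(q.min(0)+q.max(0))/2,np.ptp(q,axis=0), np.median(q[:,2]))
print(cv2.minEnclosingCircle(q[:,:2].astype(np.float32)))
print("proj",proj(c,[.621,.0165,.186]))
hsv=cv2.cvtColor(p,cv2.COLOR_RGB2HSV)
g=(hsv[...,0]>50)&(hsv[...,0]<75)&(hsv[...,1]>170)&(P[...,2]>.052)&(P[...,2]<.072)
q=P[g][:,:2].astype(np.float32); print("caddy rim",len(q),cv2.minAreaRect(q))
```

```text
[0.62160333 0.01922984 0.33318457] [1.28074862e-04 7.71665110e-01 6.36029023e-01 1.53616346e-04] [-1.57211190e-01  5.04890334e-01  1.03419858e+00  6.04301762e-05
  1.60210832e+00  3.49044119e-02] [-0.21333676  0.96935501  0.33314513]
2137 [0.61727265 0.0162761  0.18605356] [0.61712945 0.01528468 0.1835538 ] [0.05222436 0.05140612 0.01096454] 0.18621148038916557
((0.6168437600135803, 0.015118438750505447), 0.02655443176627159)
proj (np.float64(252.01059031787963), np.float64(185.45389255874358))
caddy rim 3 ((0.6236740946769714, 0.09422744810581207), (0.007550397887825966, 0.06497360020875931), 28.386280059814453)
```

View pics/w1.png

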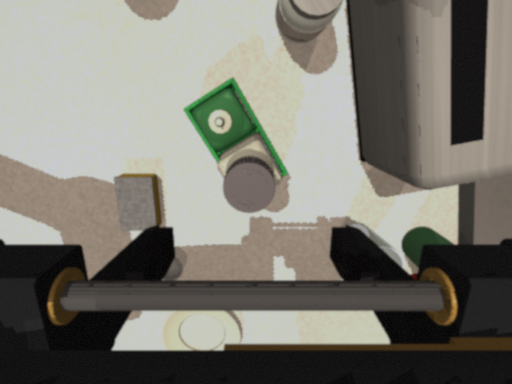

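The wrist view shows the cap top at (250,184), with the soap at (219,121) and the caddy behind. Three views put the cap axis within about 5 mm of each other. I'll go down part way and look again from closer.

>>> servo_tool(deltas=[[1, [-0.1, -0.1, 2.5], 0], [1, [-0.1, -0.1, 2.5], 0], [1, [-0.1, -0.05, 2.5], 0], [1, [-0.07, 0, 2.3], 0], [1, [0, 0, 0], 0], [1, [0, 0, 0], 0]])

```text
time: 3.78
tool_pos: [0.6192, 0.0153, 0.2361]
tcp_rot: [0.001, 0.772, 0.636, 0.001]
wrist_force: [0.0, -0.2, 0.1]
finger_gap: 0.0879
```

Run:
```python
from h import *
s=env.state(); p,d=env.capture("wrist"); cv2.imwrite("pics/w2.png",p[:,:,::-1]); np.savez("w2.npz",p=p,d=d)
print(s["tool_pos"],s["tcp_rot"],s["wrist_force"])
c=cam("wrist",s);P=pts(c,d)
m=(d>0)&(P[...,2]>.182)&(P[...,2]<.192)&(abs(P[...,0]-.62)<.05)&(abs(P[...,1]-.0165)<.05)
q=P[m]; print(len(q),q.mean(0),(q.min(0)+q.max(0))/2,np.ptp(q,axis=0), np.median(q[:,2]))
print(cv2.minEnclosingCircle(q[:,:2].astype(np.float32)))
q=s["tcp_rot"];R=Ro.from_quat([q[1],q[2],q[3],q[0]]).as_matrix()
print("tip proj",[proj(c,R@np.array([0,y,.022])+s["tool_pos"]) for y in(-.044,.044)])
```

```text
[0.61919081 0.01534846 0.23613448] [7.37282196e-04 7.71917506e-01 6.35721954e-01 6.45854274e-04] [ 0.02224488 -0.20495342  0.14939543]
4570 [0.61733087 0.01627585 0.18620158] [0.61710623 0.01507795 0.18554176] [0.05139371 0.05206384 0.00686829] 0.18622899432453102
((0.6174229979515076, 0.014848412945866585), 0.026378586888313293)
tip proj [(np.float64(174.0275940709099), np.float64(239.87134124351255)), (np.float64(330.39189602127783), np.float64(239.72723784547145))]
```

View pics/w2.png

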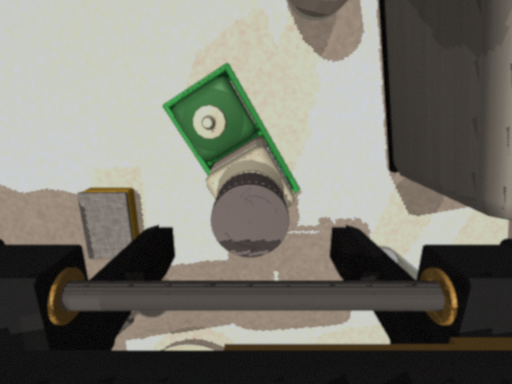

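The cap top is centred at (250,219), between the fingertips at columns 174 and 330, so the two sources agree to about 1–2 mm. I'll go down and close gently, then recentre using the wrist force before squeezing.

>>> servo_tool(deltas=[[1, [0, -0.1, 1.5], 0], [1, [0, 0, 1.5], 0], [1, [0, 0, 1.5], 0], [1, [0, 0, 1.5], 0], [1, [0, 0, 0.55], 0], [1, [0, 0, 0], 0], [1, [0, 0, 0], 0]])

```text
time: 4.7
tool_pos: [0.6182, 0.0152, 0.1698]
tcp_rot: [0.0, 0.772, 0.636, 0.0]
wrist_force: [1.0, 0.3, 0.4]
finger_gap: 0.088
```

>>> servo_tool(deltas=[[-0.1, [0, 0, 0], 0], [-0.1, [0, 0, 0], 0], [-0.1, [0, 0, 0], 0], [-0.1, [0, 0, 0], 0], [-0.1, [0, 0, 0], 0], [-0.1, [0, 0, 0], 0]], newtons=4)

```text
time: 5.45
tool_pos: [0.6179, 0.0153, 0.1693]
tcp_rot: [-0.0, 0.772, 0.636, -0.0]
wrist_force: [-1.0, 0.7, 1.4]
finger_gap: 0.0529
```

Run:
```python
from h import *
s=env.state(); print(s["tool_pos"],s["wrist_force"],s["wrist_torque"],s["finger_gap"])
```

```text
[0.61787462 0.01526512 0.16928388] [-1.04504021  0.74389749  1.44942337] [-0.03084656  0.37204033  0.01144354] 0.05293664793557431
```

>>> servo_tool(deltas=[[-0.3, [0, 0, 0], 0], [-0.3, [0, 0, 0], 0], [-0.3, [0, 0, 0], 0]], newtons=15)

```text
time: 5.82
tool_pos: [0.6179, 0.0152, 0.1693]
tcp_rot: [-0.0, 0.772, 0.636, -0.0]
wrist_force: [-3.4, 0.6, 2.1]
finger_gap: 0.0522
```

>>> servo_tool(deltas=[[-0.5, [0, 0, 0], 0], [-0.5, [0, 0, 0], 0], [-0.5, [0, 0, 0], 0]], newtons=40)

```text
time: 6.2
tool_pos: [0.618, 0.0152, 0.1693]
tcp_rot: [-0.0, 0.772, 0.636, 0.0]
wrist_force: [-2.6, 1.3, 3.1]
finger_gap: 0.0517
```

Run:
```python
from h import *
s=env.state(); print(s["tool_pos"],s["wrist_force"],s["wrist_torque"],s["finger_gap"])
```

```text
[0.61796644 0.01521142 0.16926714] [-2.6191964   1.27148574  3.1040749 ] [0.09517472 0.45596335 0.02632756] 0.05170975658030407
```

>>> servo_tool(deltas=[[-0.5, [0, -0.05, 0.05], 0], [-0.5, [0, 0, 0.05], 0], [-0.5, [0, 0, 0], 0]])

```text
time: 6.58
tool_pos: [0.6178, 0.0152, 0.169]
tcp_rot: [0.001, 0.772, 0.636, 0.001]
wrist_force: [-2.2, 1.2, 7.2]
finger_gap: 0.0515
```

>>> servo_tool(deltas=[[-0.5, [0, 0, 0.05], 0], [-0.5, [0, 0, 0.05], 0], [-0.5, [0, 0, 0], 0]])

```text
time: 6.95
tool_pos: [0.6179, 0.0152, 0.1682]
tcp_rot: [0.001, 0.772, 0.636, 0.001]
wrist_force: [-1.8, 1.0, 7.4]
finger_gap: 0.0516
```

>>> servo_tool(deltas=[[-0.5, [0, 0, 0.05], 0], [-0.5, [0, 0, 0], 0]])

```text
time: 7.2
tool_pos: [0.6179, 0.0152, 0.1678]
tcp_rot: [0.001, 0.772, 0.636, 0.001]
wrist_force: [-2.9, 1.5, 8.4]
finger_gap: 0.0515
```

>>> servo_tool(deltas=[[-0.5, [0, 0, 0.05], 0], [-0.5, [0, 0, 0], 0]])

```text
time: 7.45
tool_pos: [0.6179, 0.0152, 0.1674]
tcp_rot: [0.001, 0.772, 0.636, 0.001]
wrist_force: [-2.4, 0.6, 8.8]
finger_gap: 0.0514
```

>>> servo_tool(deltas=[[-0.5, [0, 0, 0.04], 0], [-0.5, [0, 0, 0], 0]])

```text
time: 7.7
tool_pos: [0.618, 0.0152, 0.1671]
tcp_rot: [0.001, 0.772, 0.636, 0.001]
wrist_force: [-3.2, 0.7, 9.5]
finger_gap: 0.0513
```

>>> servo_tool(deltas=[[-0.5, [0, 0, 0.04], 0], [-0.5, [0, 0, 0], 0]])

```text
time: 7.95
tool_pos: [0.618, 0.0152, 0.1667]
tcp_rot: [0.001, 0.772, 0.636, 0.001]
wrist_force: [-3.2, 0.3, 8.2]
finger_gap: 0.0516
```

>>> servo_tool(deltas=[[-0.5, [0, 0, 0.04], 0], [-0.5, [0, 0, 0], 0]])

```text
time: 8.2
tool_pos: [0.618, 0.0152, 0.1664]
tcp_rot: [0.001, 0.772, 0.636, 0.001]
wrist_force: [-2.9, 0.1, 10.1]
finger_gap: 0.0517
```

>>> servo_tool(deltas=[[-0.5, [0, 0, 0.04], 0], [-0.5, [0, 0, 0], 0]])

```text
time: 8.45
tool_pos: [0.618, 0.0152, 0.1661]
tcp_rot: [0.001, 0.772, 0.636, 0.001]
wrist_force: [-3.6, 0.7, 10.6]
finger_gap: 0.0516
```

>>> servo_tool(deltas=[[-0.5, [0, 0, 0.04], 0], [-0.5, [0, 0, 0], 0]])

```text
time: 8.7
tool_pos: [0.618, 0.0152, 0.1657]
tcp_rot: [0.001, 0.772, 0.636, 0.001]
wrist_force: [-3.3, 0.9, 11.0]
finger_gap: 0.0517
```

>>> servo_tool(deltas=[[-0.5, [0, 0, 0.04], 0], [-0.5, [0, 0, 0], 0]])

```text
time: 8.95
tool_pos: [0.6181, 0.0152, 0.1654]
tcp_rot: [0.001, 0.772, 0.636, 0.001]
wrist_force: [-4.1, 0.9, 12.0]
finger_gap: 0.0518
```

>>> servo_tool(deltas=[[-0.5, [0, 0, 0.04], 0], [-0.5, [0, 0, 0], 0]])

```text
time: 9.2
tool_pos: [0.6181, 0.0152, 0.1651]
tcp_rot: [0.001, 0.772, 0.636, 0.001]
wrist_force: [-3.8, 0.8, 12.0]
finger_gap: 0.0516
```

>>> servo_tool(deltas=[[-0.5, [0, 0, 0.04], 0], [-0.5, [0, 0, 0], 0]])

```text
time: 9.45
tool_pos: [0.6181, 0.0152, 0.1647]
tcp_rot: [0.001, 0.772, 0.636, 0.001]
wrist_force: [-4.1, -0.0, 12.3]
finger_gap: 0.0516
```

>>> servo_tool(deltas=[[-0.5, [0, 0, 0.04], 0], [-0.5, [0, 0, 0], 0]])

```text
time: 9.7
tool_pos: [0.6181, 0.0152, 0.1644]
tcp_rot: [0.001, 0.772, 0.636, 0.001]
wrist_force: [-2.9, 0.3, 12.6]
finger_gap: 0.0517
```

>>> servo_tool(deltas=[[-0.5, [0, 0, 0.04], 0], [-0.5, [0, 0, 0], 0]])

```text
time: 9.95
tool_pos: [0.6181, 0.0152, 0.1641]
tcp_rot: [0.001, 0.772, 0.636, 0.001]
wrist_force: [-4.3, 1.0, 13.1]
finger_gap: 0.0515
```

>>> servo_tool(deltas=[[-0.5, [0, 0, 0.04], 0], [-0.5, [0, 0, 0], 0]])

```text
time: 10.2
tool_pos: [0.6182, 0.0152, 0.1637]
tcp_rot: [0.001, 0.772, 0.636, 0.001]
wrist_force: [-3.7, 1.8, 12.8]
finger_gap: 0.0517
```

>>> servo_tool(deltas=[[-0.5, [0, -0.05, 0.03], 0], [-0.5, [0, 0, 0], 0]])

```text
time: 10.45
tool_pos: [0.6178, 0.0152, 0.1636]
tcp_rot: [0.002, 0.772, 0.636, 0.001]
wrist_force: [-3.2, 0.6, 13.4]
finger_gap: 0.0514
```

>>> servo_tool(deltas=[[-0.5, [0, 0, 0.03], 0], [-0.5, [0, 0, 0], 0]])

```text
time: 10.7
tool_pos: [0.6178, 0.0152, 0.1633]
tcp_rot: [0.002, 0.772, 0.636, 0.001]
wrist_force: [-3.0, 0.7, 14.6]
finger_gap: 0.052
```

>>> servo_tool(deltas=[[-0.5, [0, 0, 0.03], 0], [-0.5, [0, 0, 0], 0]])

```text
time: 10.95
tool_pos: [0.6179, 0.0152, 0.1632]
tcp_rot: [0.002, 0.772, 0.635, 0.001]
wrist_force: [-3.9, 0.0, 15.5]
finger_gap: 0.0516
```

>>> servo_tool(deltas=[[-0.5, [0, 0, 0], 0]])

```text
time: 11.08
tool_pos: [0.6179, 0.0152, 0.1632]
tcp_rot: [0.002, 0.772, 0.636, 0.001]
wrist_force: [-3.7, 0.8, 14.4]
finger_gap: 0.0517
```

>>> servo_tool(deltas=[[-0.5, [0, 0, 0.02], 0], [-0.5, [0, 0, 0], 0]])

```text
time: 11.32
tool_pos: [0.6179, 0.0152, 0.1632]
tcp_rot: [0.002, 0.772, 0.636, 0.001]
wrist_force: [-3.8, 1.4, 14.6]
finger_gap: 0.0514
```

>>> servo_tool(deltas=[[-0.5, [0, 0, 0], 0]])

```text
time: 11.45
tool_pos: [0.6179, 0.0152, 0.1632]
tcp_rot: [0.002, 0.772, 0.636, 0.001]
wrist_force: [-5.5, 0.6, 15.1]
finger_gap: 0.0515
```

Tool z has stopped at 0.1632 while the force rises: that is the collar, at about 5.8 mm depth and 15 N. I'll ease off a touch and turn counter-clockwise (negative about tool z).

>>> servo_tool(deltas=[[-0.5, [0, -0.03, -0.02], -3], [-0.5, [0, 0, 0], -4], [-0.5, [0, 0, 0], -4], [-0.5, [0, 0, 0], 0]])

```text
time: 11.95
tool_pos: [0.6181, 0.0152, 0.1633]
tcp_rot: [0.002, 0.707, 0.707, 0.002]
wrist_force: [0.8, 1.1, 13.9]
finger_gap: 0.0514
```

Run:
```python
from h import *
s=env.state(); print(s["tool_pos"],s["wrist_force"],s["wrist_torque"],s["finger_gap"],s["joint_pos"])
```

```text
[0.61812201 0.01517277 0.16333193] [ 0.75023701  1.06152259 13.88677739] [ 0.01548683  0.22618207 -0.0037512 ] 0.051415476601709906 [-1.64698442e-01  5.97424348e-01  1.32903911e+00  5.47120685e-05
  1.20919541e+00 -1.63882142e-01]
```

No resisting moment, so the cap is turning. Continuing to about 60 degrees.

>>> servo_tool(deltas=[[-0.5, [0, 0, 0], -5], [-0.5, [0, 0, 0], -5], [-0.5, [0, 0, 0], -5], [-0.5, [0, 0, 0], 0]])

```text
time: 12.45
tool_pos: [0.6182, 0.0152, 0.1633]
tcp_rot: [0.003, 0.609, 0.793, 0.001]
wrist_force: [0.9, -0.1, 13.6]
finger_gap: 0.0516
```

>>> servo_tool(deltas=[[-0.5, [0, 0, 0], -5], [-0.5, [0, 0, 0], -5], [-0.5, [0, 0, 0], -5], [-0.5, [0, 0, 0], 0]])

```text
time: 12.95
tool_pos: [0.6182, 0.0152, 0.1634]
tcp_rot: [0.003, 0.5, 0.866, 0.001]
wrist_force: [0.2, 0.5, 13.8]
finger_gap: 0.0516
```

>>> servo_tool(deltas=[[-0.5, [0, 0, 0], -5], [-0.5, [0, 0, 0], -5], [-0.5, [0, 0, 0], -5], [-0.5, [0, 0, 0], -3], [-0.5, [0, 0, 0], 0]])

```text
time: 13.58
tool_pos: [0.6182, 0.0151, 0.1634]
tcp_rot: [0.003, 0.359, 0.933, 0.001]
wrist_force: [0.4, 0.8, 13.5]
finger_gap: 0.0515
```

Run:
```python
from h import *
s=env.state(); print(s["tool_pos"],s["tcp_rot"],s["wrist_force"],s["wrist_torque"],s["finger_gap"],s["joint_pos"])
```

```text
[0.61821108 0.0151306  0.16338057] [3.05356158e-03 3.58837301e-01 9.33394924e-01 6.18626978e-04] [ 0.35202082  0.81555441 13.51032946] [-0.00250724  0.10580684  0.03010668] 0.051543917803380565 [-1.64718252e-01  5.97428056e-01  1.32889852e+00 -1.61161697e-05
  1.20903490e+00 -1.00146132e+00]
```

>>> servo_tool(deltas=[[-0.5, [0, 0, -0.1], 0], [-0.5, [0, 0, -0.1], 0], [-0.5, [0, 0, -0.1], 0], [-0.5, [0, 0, 0], 0]])

```text
time: 14.08
tool_pos: [0.6182, 0.0151, 0.166]
tcp_rot: [0.003, 0.359, 0.933, 0.001]
wrist_force: [1.4, 0.3, 9.7]
finger_gap: 0.0517
```

>>> servo_tool(deltas=[[-0.5, [0, 0, -0.1], 0], [-0.5, [0, 0, -0.1], 0], [-0.5, [0, 0, -0.1], 0], [-0.5, [0, 0, 0], 0]])

```text
time: 14.58
tool_pos: [0.618, 0.0151, 0.1684]
tcp_rot: [0.002, 0.359, 0.933, 0.0]
wrist_force: [3.3, -0.2, 7.0]
finger_gap: 0.0515
```

>>> servo_tool(deltas=[[-0.5, [0, 0, -0.1], 0], [-0.5, [0, 0, -0.1], 0], [-0.5, [0, 0, 0], 0]])

```text
time: 14.95
tool_pos: [0.6178, 0.0151, 0.1701]
tcp_rot: [0.002, 0.359, 0.933, 0.0]
wrist_force: [1.7, 0.2, 4.3]
finger_gap: 0.0511
```

>>> servo_tool(deltas=[[-0.5, [0, 0, -0.1], 0], [-0.5, [0, 0, -0.1], 0], [-0.5, [0, 0, 0], 0]])

```text
time: 15.32
tool_pos: [0.6168, 0.0153, 0.1707]
tcp_rot: [0.0, 0.359, 0.933, -0.0]
wrist_force: [0.6, -0.2, 0.6]
finger_gap: 0.0513
```

>>> servo_tool(deltas=[[-0.5, [0, 0, -0.1], 0], [-0.5, [0, 0, -0.1], 0], [-0.5, [0, 0, 0], 0]])

```text
time: 15.7
tool_pos: [0.6167, 0.0155, 0.1729]
tcp_rot: [-0.0, 0.359, 0.933, 0.0]
wrist_force: [1.3, 1.2, -0.9]
finger_gap: 0.0519
```

The force drops to about the cap's weight, so it is free. Lifting straight up.

>>> servo_tool(deltas=[[-0.5, [0, 0, -0.3], 0], [-0.5, [0, 0, -0.3], 0], [-0.5, [0, 0, -0.3], 0], [-0.5, [0, 0, -0.3], 0]])

```text
time: 16.2
tool_pos: [0.6167, 0.0154, 0.1852]
tcp_rot: [-0.0, 0.359, 0.933, -0.0]
wrist_force: [-0.2, 0.4, -1.2]
finger_gap: 0.0513
```

>>> servo_tool(deltas=[[-0.5, [0, 0, -0.5], 0], [-0.5, [0, 0, -0.5], 0], [-0.5, [0, 0, -0.7], 0], [-0.5, [0, 0, -1], 0], [-0.5, [0, 0, -1], 0], [-0.5, [0, 0, -1], 0], [-0.5, [0, 0, -1], 0], [-0.5, [0, 0, -1], 0], [-0.5, [0, 0, 0], 0]])

```text
time: 17.32
tool_pos: [0.6169, 0.0154, 0.2528]
tcp_rot: [0.001, 0.359, 0.933, 0.0]
wrist_force: [0.8, 0.5, -0.7]
finger_gap: 0.0518
```

Run:
```python
from h import *
s=env.state(); print(s["tool_pos"],s["tcp_rot"],s["wrist_force"],s["finger_gap"],s["joint_pos"])
for n in("scene","top","wrist"):
    p,d=env.capture(n); cv2.imwrite(f"pics/{n}3.png",p[:,:,::-1]); np.savez(n+"3.npz",p=p,d=d)
    c=cam(n,s); P=pts(c,d)
    # saucer : points near approx
    m=(d>0)&(np.hypot(P[...,0]-.462,P[...,1]+.30)<.1)&(P[...,2]>.011)&(P[...,2]<.024)
    q=P[m]
    if len(q)>20: print(n,len(q),cv2.minEnclosingCircle(q[:,:2].astype(np.float32)),np.percentile(q,[1,99],axis=0))
p=np.load("scene3.npz")["p"]; cv2.imwrite("pics/s3z.png",cv2.resize(p[130:270,190:330,::-1],None,fx=4,fy=4,interpolation=cv2.INTER_CUBIC))
```

```text
[0.61692893 0.01539431 0.25279903] [7.15982664e-04 3.59052061e-01 9.33317246e-01 1.50404413e-04] [ 0.84789883  0.50269209 -0.70826748] 0.0517884922335668 [-1.64643955e-01  5.24305987e-01  1.20840590e+00  6.59665624e-06
  1.40741756e+00 -1.00093709e+00]
scene 544 ((0.4647737145423889, -0.30113139748573303), 0.07675419002771378) [[ 0.39214011 -0.37134337  0.0110786 ]
 [ 0.53578583 -0.22841681  0.01884356]]
top 1157 ((0.4630773067474365, -0.29944655299186707), 0.0745009258389473) [[ 0.3917533  -0.37011825  0.01105983]
 [ 0.53412468 -0.22760627  0.02095162]]
wrist 1331 ((0.46229201555252075, -0.2956616282463074), 0.070787712931633) [[ 0.41789317 -0.34727467  0.01105058]
 [ 0.51687702 -0.2286963   0.01988565]]
```

View pics/s3z.png

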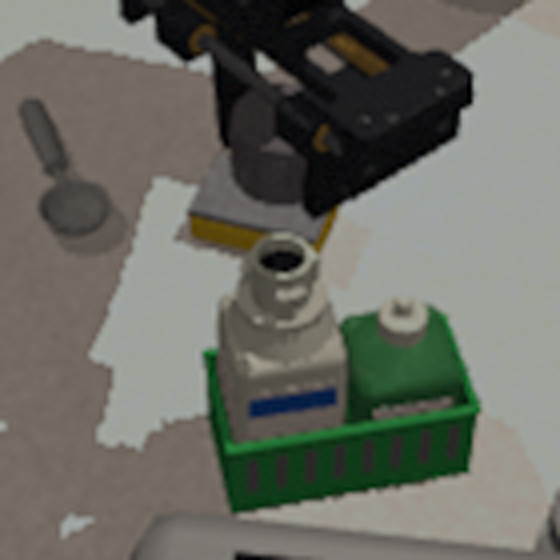

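View pics/wrist3.png

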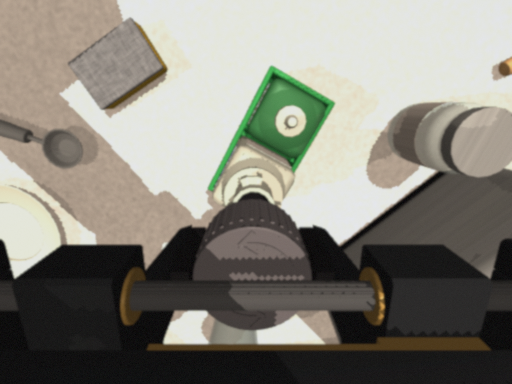

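The cap is off and in the fingers at (250,260) in the wrist view. The bottle stands in its bay with the neck open. The saucer is at about (0.464, -0.300), with the scene and top views within 2 mm of each other. I'll carry the cap over.

>>> servo_tool(deltas=[[-0.5, [-0.4, -1.4, 0], 0], [-0.5, [-0.9, -3.0, 0], 0], [-0.5, [-0.9, -3.1, 0], 0], [-0.5, [-0.9, -3.1, 0], 0], [-0.5, [-0.9, -3.1, 0], 0], [-0.5, [-0.9, -3.1, 0], 0], [-0.5, [-0.9, -3.1, 0], 0], [-0.5, [-0.9, -3.1, 0], 0], [-0.5, [-0.9, -3.1, 0], 0], [-0.5, [-0.9, -3.1, 0], 0], [-0.8, [-0.9, -3.0, 0], 0], [-0.5, [-0.4, -1.4, 0], 0]])

```text
time: 18.98
tool_pos: [0.463, -0.301, 0.2517]
tcp_rot: [-0.0, 0.36, 0.933, 0.0]
wrist_force: [-0.5, 0.0, 0.2]
finger_gap: 0.0519
```

>>> servo_tool(deltas=[[-0.5, [0, 0, 1], 0], [-0.5, [0, 0, 1.5], 0], [-0.5, [0, 0, 1.5], 0], [-0.5, [0, 0, 1.5], 0], [-0.5, [0, 0, 1], 0], [-0.5, [0, 0, 0], 0], [-0.5, [0, 0, 0], 0]])

```text
time: 19.85
tool_pos: [0.4644, -0.2998, 0.1874]
tcp_rot: [0.0, 0.359, 0.933, -0.0]
wrist_force: [-0.5, 0.6, -1.2]
finger_gap: 0.0515
```

Run:
```python
from h import *
s=env.state(); print(s["tool_pos"],s["tcp_rot"],s["wrist_force"],s["finger_gap"],s["joint_pos"])
for n in("scene","wrist"):
    p,d=env.capture(n); cv2.imwrite(f"pics/{n}4.png",p[:,:,::-1]); np.savez(n+"4.npz",p=p,d=d)
    c=cam(n,s); P=pts(c,d)
    m=(d>0)&(np.hypot(P[...,0]-.463,P[...,1]+.30)<.1)&(P[...,2]>.011)&(P[...,2]<.024)
    q=P[m]
    if len(q)>20: print(n,len(q),cv2.minEnclosingCircle(q[:,:2].astype(np.float32)),np.percentile(q,[1,99],axis=0))
    m=(d>0)&(np.hypot(P[...,0]-.463,P[...,1]+.30)<.03)&(P[...,2]<.02); print("well z",m.sum(),np.median(P[m][:,2]) if m.any() else 0)
p=np.load("scene4.npz")["p"]; cv2.imwrite("pics/s4z.png",cv2.resize(p[110:230,100:220,::-1],None,fx=5,fy=5,interpolation=cv2.INTER_CUBIC))
```

```text
[ 0.46440732 -0.29975198  0.18735316] [ 3.67793842e-04  3.59050191e-01  9.33318166e-01 -1.58007240e-04] [-0.53599414  0.56489455 -1.16070651] 0.051479551237916504 [-7.85163672e-01  4.38689548e-01  1.51705918e+00  1.04952746e-05
  1.18504339e+00 -1.62146383e+00]
scene 549 ((0.4639522433280945, -0.29970043897628784), 0.07682063430547714) [[ 0.39096771 -0.37244029  0.01105842]
 [ 0.53572018 -0.22851814  0.01900969]]
well z 274 0.0030311614245341345
wrist 5660 ((0.4599176049232483, -0.3015267550945282), 0.07459916174411774) [[ 0.3881209  -0.3727014   0.01105683]
 [ 0.5295304  -0.22962511  0.01893281]]
well z 2253 0.004973140682263455
```

View pics/s4z.png

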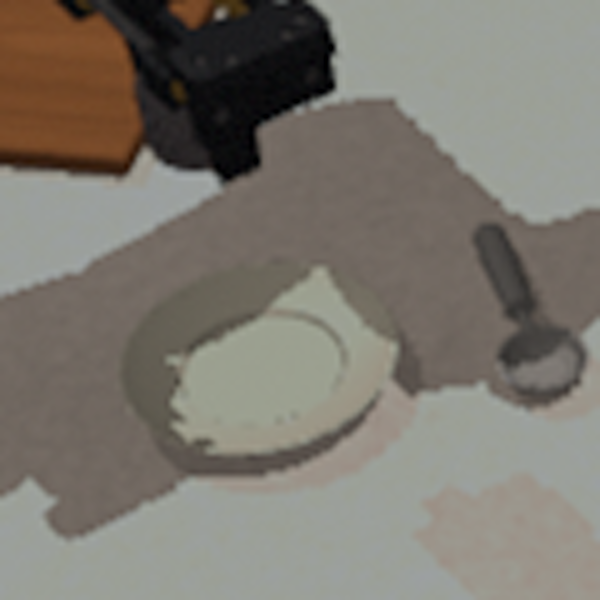

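View pics/wrist4.png

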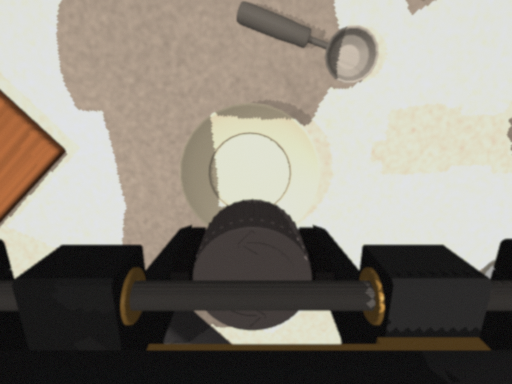

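Run:
```python
from h import *
from scipy.optimize import least_squares
s=env.state()
for n in ("wrist","scene"):
    z=np.load(n+"4.npz");P=pts(cam(n,s),z["d"])
    m=(z["d"]>0)&(np.hypot(P[...,0]-.462,P[...,1]+.30)<.09)&(P[...,2]>.012)&(P[...,2]<.024); q=P[m][:,:2]
    c0=np.array([.461,-.3005])
    for it in range(3):
        a=np.arctan2(*(q-c0).T[::-1]); r=np.hypot(*(q-c0).T); E=[]
        for k in range(72):
            b=(a>=-np.pi+k*np.pi/36)&(a<-np.pi+(k+1)*np.pi/36)
            if b.sum()>3: E.append(q[b][np.argmax(r[b])])
        E=np.array(E); f=least_squares(lambda x:np.hypot(E[:,0]-x[0],E[:,1]-x[1])-x[2],[*c0,.075],loss="soft_l1",f_scale=.001); c0=f.x[:2]
    print(n,len(E),f.x)
# wells inner circle edge pixel row/cols (wrist)
c=cam("wrist",s)
for u,v in [(210,172),(291,172),(250,133)]: print(ray(c,u,v,.005))
```

```text
wrist 56 [ 0.45999284 -0.30156523  0.0741179 ]
scene 68 [ 0.46383288 -0.30012478  0.07336403]
[ 0.43024371 -0.33263043  0.005     ]
[ 0.48998098 -0.26662113  0.005     ]
[ 0.42853306 -0.2716637   0.005     ]
```

The wrist camera agreed with the actual cap grasp, and it puts the saucer centre at about (0.460, -0.3005).

The fingertips are about 2 mm below the cap's lower edge, so they would hit the well and the saucer's slope before the cap touched down. Releasing here would mean a drop. I'll go back, rest the cap loosely on its neck without pressing or turning it, regrip about 10 mm higher, and then place it.

>>> servo_tool(deltas=[[-0.5, [0, 0, -1.5], 0], [-0.5, [0, 0, -2], 0], [-0.5, [0, 0, -2], 0], [-0.5, [0, 0, -1], 0], [-0.5, [0, 0, 0], 0]])

```text
time: 20.58
tool_pos: [0.4644, -0.2997, 0.2527]
tcp_rot: [0.001, 0.359, 0.933, -0.0]
wrist_force: [-0.3, -0.9, -0.3]
finger_gap: 0.0518
```

>>> servo_tool(deltas=[[-0.5, [0.4, 1.4, 0], 0], [-0.5, [0.9, 3.0, 0], 0], [-0.5, [0.9, 3.1, 0], 0], [-0.5, [0.9, 3.1, 0], 0], [-0.5, [0.9, 3.1, 0], 0], [-0.5, [0.9, 3.1, 0], 0], [-0.5, [0.9, 3.1, 0], 0], [-0.5, [0.9, 3.1, 0], 0], [-0.5, [0.9, 3.1, 0], 0], [-0.5, [0.9, 3.1, 0], 0], [-0.5, [0.9, 3.0, 0], 0], [-0.5, [0.4, 1.4, 0], 0]])

```text
time: 22.08
tool_pos: [0.6168, 0.0175, 0.2511]
tcp_rot: [-0.001, 0.358, 0.934, -0.0]
wrist_force: [0.0, 0.6, -0.8]
finger_gap: 0.0516
```

>>> servo_tool(deltas=[[-0.5, [0, 0, 0], 0], [-0.5, [0, 0, 0], 0], [-0.5, [0, 0, 0], 0]])

```text
time: 22.45
tool_pos: [0.6165, 0.0146, 0.252]
tcp_rot: [0.0, 0.36, 0.933, -0.0]
wrist_force: [-0.4, -0.5, -0.2]
finger_gap: 0.0516
```

Run:
```python
from h import *
s=env.state(); print(s["time"],s["tool_pos"],s["tcp_rot"],s["wrist_force"],s["finger_gap"])
p,d=env.capture("wrist"); c=cam("wrist",s);P=pts(c,d)
np.savez("w5.npz",p=p,d=d)
a=np.load("wrist3.npz"); print(np.abs(a["p"][130:215,200:320].astype(int)-p[130:215,200:320]).mean())
```

```text
22.45 [0.61649089 0.01456979 0.25200846] [ 1.47524050e-05  3.59589300e-01  9.33110675e-01 -6.05542008e-05] [-0.42322674 -0.49913793 -0.1629958 ] 0.05157751231692073
5.4694771241830065
```

>>> servo_tool(deltas=[[-0.5, [0, 0, 0.5], 0], [-0.5, [0, 0, 1], 0], [-0.5, [0, 0, 1], 0], [-0.5, [0, 0, 0.7], 0], [-0.5, [0, 0, 0.6], 0], [-0.5, [0, 0, 0.5], 0], [-0.5, [0, 0, 0.5], 0], [-0.5, [0, 0, 0.5], 0], [-0.5, [0, 0, 0.5], 0], [-0.5, [0, 0, 0.5], 0]])

```text
time: 23.75
tool_pos: [0.6167, 0.0155, 0.1886]
tcp_rot: [0.0, 0.359, 0.933, -0.0]
wrist_force: [0.5, -0.5, 0.4]
finger_gap: 0.0512
```

>>> servo_tool(deltas=[[-0.5, [0, 0, 0.3], 0], [-0.5, [0, 0, 0.3], 0], [-0.5, [0, 0, 0.3], 0], [-0.5, [0, 0, 0.2], 0], [-0.5, [0, 0, 0], 0]])

```text
time: 24.38
tool_pos: [0.6167, 0.0155, 0.1779]
tcp_rot: [0.0, 0.359, 0.933, 0.0]
wrist_force: [1.1, -0.5, -1.7]
finger_gap: 0.0513
```

>>> servo_tool(deltas=[[-0.5, [0, 0, 0.2], 0], [-0.5, [0, 0, 0.2], 0], [-0.5, [0, 0, 0.1], 0], [-0.5, [0, 0, 0], 0]])

```text
time: 24.88
tool_pos: [0.6167, 0.0155, 0.1728]
tcp_rot: [-0.0, 0.359, 0.933, -0.0]
wrist_force: [1.5, 0.3, 0.8]
finger_gap: 0.0516
```

>>> servo_tool(deltas=[[-0.5, [0, 0, 0.1], 0], [-0.5, [0, 0, 0.05], 0], [-0.5, [0, 0, 0], 0]])

```text
time: 25.25
tool_pos: [0.6167, 0.0154, 0.1714]
tcp_rot: [-0.0, 0.359, 0.933, -0.0]
wrist_force: [1.5, 0.0, 0.4]
finger_gap: 0.0518
```

>>> servo_tool(deltas=[[-0.5, [0, 0, 0.05], 0], [-0.5, [0, 0, 0], 0]])

```text
time: 25.5
tool_pos: [0.6167, 0.0154, 0.1709]
tcp_rot: [0.0, 0.359, 0.933, 0.0]
wrist_force: [1.5, 0.0, 0.2]
finger_gap: 0.0516
```

>>> servo_tool(deltas=[[-0.5, [0, 0, 0.05], 0], [-0.5, [0, 0, 0], 0]])

```text
time: 25.75
tool_pos: [0.6168, 0.0154, 0.1707]
tcp_rot: [0.0, 0.359, 0.933, 0.0]
wrist_force: [0.1, -0.4, 2.2]
finger_gap: 0.0518
```

>>> servo_tool(deltas=[[-0.5, [0, 0, 0.05], 0], [-0.5, [0, 0, 0], 0]])

```text
time: 26.0
tool_pos: [0.6168, 0.0154, 0.1705]
tcp_rot: [0.0, 0.359, 0.933, 0.0]
wrist_force: [-0.3, -0.6, 4.4]
finger_gap: 0.0516
```

>>> servo_tool(deltas=[[-0.5, [0, 0, -0.08], 0], [-0.5, [0, 0, 0], 0]])

```text
time: 26.25
tool_pos: [0.6167, 0.0154, 0.1707]
tcp_rot: [0.0, 0.359, 0.933, 0.0]
wrist_force: [1.8, 0.1, 2.3]
finger_gap: 0.0515
```

>>> servo_tool(deltas=[[0.35, [0, 0, 0], 0], [0.4, [0, 0, 0], 0], [0.5, [0, 0, 0], 0], [0.5, [0, 0, 0], 0], [0.5, [0, 0, -0.3], 0], [0.5, [0, 0, -0.3], 0], [0.5, [0, 0, -0.4], 0], [0.5, [0, 0, 0], 0], [0.5, [0, 0, 0], 0]])

```text
time: 27.38
tool_pos: [0.6167, 0.0154, 0.1807]
tcp_rot: [-0.0, 0.359, 0.933, 0.0]
wrist_force: [0.3, -0.6, 0.3]
finger_gap: 0.0661
```

Run:
```python
from h import *
s=env.state(); print(s["time"],s["tool_pos"],s["tcp_rot"],s["wrist_force"],s["finger_gap"])
p,d=env.capture("wrist"); c=cam("wrist",s);P=pts(c,d)
cv2.imwrite("pics/w6.png",p[:,:,::-1])
m=(d>0)&(P[...,2]>.182)&(P[...,2]<.196)&(np.hypot(P[...,0]-.617,P[...,1]-.0154)<.03)
q=P[m]; print(len(q),np.median(q,axis=0),(q.min(0)+q.max(0))/2)
```

```text
27.375 [0.61667041 0.01542941 0.18067189] [-2.79301925e-05  3.59070713e-01  9.33310357e-01  9.34986851e-06] [ 0.25318205 -0.62275145  0.34585811] 0.06611474630364016
6262 [0.60841645 0.0214687  0.18761945] [0.61541393 0.01559898 0.18615031]
```

View pics/w6.png

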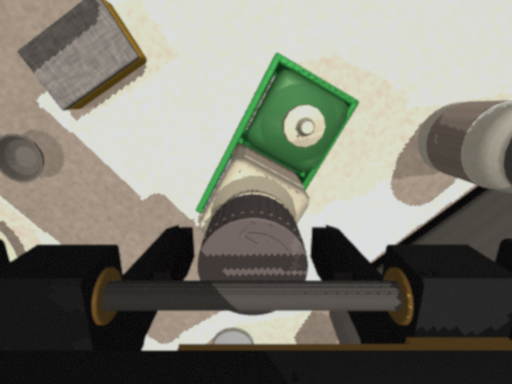

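The cap rests upright on the neck, top at z 0.1876 as predicted, centred between the fingers at (252,245). The tips are now 8 mm above its lower edge. Regripping gently.

>>> servo_tool(deltas=[[0.1, [0, 0, 0], 0], [0.1, [0, 0, 0], 0], [0, [0, 0, 0], 0], [-0.1, [0, 0, 0], 0], [-0.1, [0, 0, 0], 0]], newtons=4)

```text
time: 28.05
tool_pos: [0.6167, 0.0155, 0.1807]
tcp_rot: [-0.0, 0.359, 0.933, 0.0]
wrist_force: [0.8, 0.1, -0.2]
finger_gap: 0.0525
```

>>> servo_tool(deltas=[[-0.3, [0, 0, 0], 0], [-0.3, [0, 0, 0], 0], [-0.3, [0, 0, 0], 0]], newtons=15)

```text
time: 28.42
tool_pos: [0.6167, 0.0154, 0.1807]
tcp_rot: [-0.0, 0.359, 0.933, -0.0]
wrist_force: [2.2, 0.3, -0.6]
finger_gap: 0.0522
```

>>> servo_tool(deltas=[[-0.3, [0, 0, -0.2], 0], [-0.3, [0, 0, -0.2], 0], [-0.3, [0, 0, -0.2], 0], [-0.3, [0, 0, 0], 0]])

```text
time: 28.92
tool_pos: [0.6168, 0.0154, 0.187]
tcp_rot: [0.0, 0.359, 0.933, -0.0]
wrist_force: [1.6, 0.1, 0.4]
finger_gap: 0.0523
```

>>> servo_tool(deltas=[[-0.3, [0, 0, -0.4], 0], [-0.3, [0, 0, -0.5], 0], [-0.3, [0, 0, -0.7], 0], [-0.3, [0, 0, -1], 0], [-0.3, [0, 0, -1], 0], [-0.3, [0, 0, -1], 0], [-0.3, [0, 0, -1], 0], [-0.3, [0, 0, -1], 0], [-0.3, [0, 0, -0.9], 0], [-0.3, [0, 0, 0], 0]])

```text
time: 30.18
tool_pos: [0.6169, 0.0154, 0.2625]
tcp_rot: [0.001, 0.359, 0.933, 0.0]
wrist_force: [-0.3, -0.4, -0.8]
finger_gap: 0.0521
```

>>> servo_tool(deltas=[[-0.3, [-0.4, -1.4, 0], 0], [-0.3, [-0.9, -3.1, 0], 0], [-0.3, [-0.9, -3.1, 0], 0], [-0.3, [-0.9, -3.1, 0], 0], [-0.3, [-0.9, -3.1, 0], 0], [-0.3, [-0.9, -3.1, 0], 0], [-0.3, [-0.9, -3.1, 0], 0], [-0.3, [-0.9, -3.1, 0], 0], [-0.3, [-0.9, -3.1, 0], 0], [-0.3, [-0.9, -3.1, 0], 0], [-0.3, [-0.7, -3.1, 0], 0], [-0.3, [-0.4, -1.5, 0], 0]])

```text
time: 31.68
tool_pos: [0.4594, -0.3019, 0.2614]
tcp_rot: [-0.0, 0.36, 0.933, 0.0]
wrist_force: [1.1, -0.2, -0.2]
finger_gap: 0.0523
```

>>> servo_tool(deltas=[[-0.3, [0, 0, 1], 0], [-0.3, [0, 0, 2], 0], [-0.3, [0, 0, 2], 0], [-0.3, [0, 0, 2], 0], [-0.3, [0, 0, 2], 0], [-0.3, [0, 0, 2], 0], [-0.3, [0, 0, 1], 0], [-0.3, [0, 0, 0.5], 0], [-0.3, [0, 0, 0], 0], [-0.3, [0, 0, 0], 0]])

```text
time: 32.92
tool_pos: [0.461, -0.3006, 0.1373]
tcp_rot: [0.0, 0.359, 0.933, -0.0]
wrist_force: [-0.2, 0.4, -1.0]
finger_gap: 0.0523
```

Run:
```python
from h import *
s=env.state(); print(s["time"],s["tool_pos"],s["tcp_rot"],s["wrist_force"],s["finger_gap"])
p,d=env.capture("wrist"); cv2.imwrite("pics/w7.png",p[:,:,::-1])
p,d=env.capture("scene"); cv2.imwrite("pics/s7z.png",cv2.resize(p[110:230,100:220,::-1],None,fx=5,fy=5,interpolation=cv2.INTER_CUBIC))
```

```text
32.925 [ 0.46096815 -0.30061347  0.13730009] [ 4.94691459e-04  3.59042664e-01  9.33320994e-01 -2.05237729e-04] [-0.19074282  0.38383988 -1.01125184] 0.05226942943712114
```

View pics/w7.png

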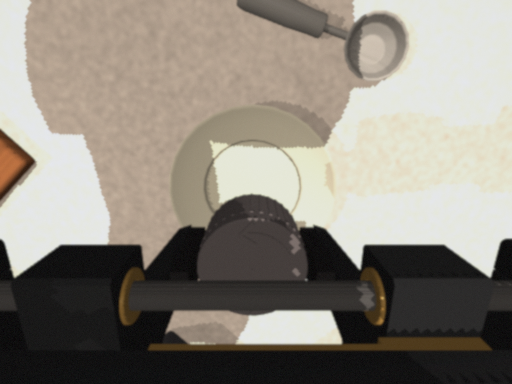

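View pics/s7z.png

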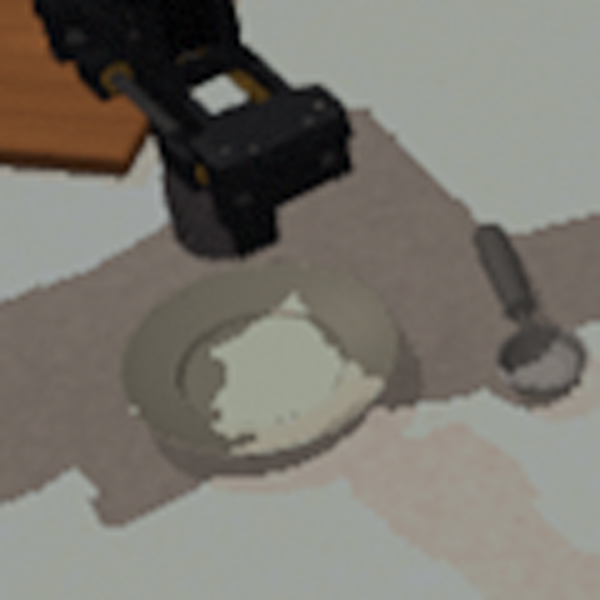

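The cap's lower edge now sticks out below the fingers, and the saucer well is centred under column 252. Lowering.

>>> servo_tool(deltas=[[-0.3, [0, 0, 1], 0], [-0.3, [0, 0, 1.5], 0], [-0.3, [0, 0, 1.5], 0], [-0.3, [0, 0, 1.5], 0], [-0.3, [0, 0, 1.5], 0], [-0.3, [0, 0, 1], 0], [-0.3, [0, 0, 0.7], 0], [-0.3, [0, 0, 0.3], 0], [-0.3, [0, 0, 0], 0]])

```text
time: 34.15
tool_pos: [0.4608, -0.3006, 0.0468]
tcp_rot: [0.0, 0.359, 0.933, -0.0]
wrist_force: [-0.5, 0.4, 1.0]
finger_gap: 0.0522
```

>>> servo_tool(deltas=[[-0.3, [0, 0, 0.3], 0], [-0.3, [0, 0, 0.3], 0], [-0.3, [0, 0, 0.2], 0], [-0.3, [0, 0, 0], 0]])

```text
time: 34.65
tool_pos: [0.4607, -0.3004, 0.0386]
tcp_rot: [-0.0, 0.359, 0.933, 0.0]
wrist_force: [0.7, -0.6, -0.6]
finger_gap: 0.0522
```

>>> servo_tool(deltas=[[-0.3, [0, 0, 0.1], 0], [-0.3, [0, 0, 0.1], 0], [-0.3, [0, 0, 0], 0]])

```text
time: 35.02
tool_pos: [0.4607, -0.3005, 0.0367]
tcp_rot: [-0.0, 0.359, 0.933, 0.0]
wrist_force: [0.3, 0.8, -0.8]
finger_gap: 0.0522
```

>>> servo_tool(deltas=[[-0.3, [0, 0, 0.05], 0], [-0.3, [0, 0, 0.05], 0], [-0.3, [0, 0, 0], 0]])

```text
time: 35.4
tool_pos: [0.4607, -0.3005, 0.0357]
tcp_rot: [-0.0, 0.359, 0.933, 0.0]
wrist_force: [-0.3, 0.6, -0.9]
finger_gap: 0.0523
```

>>> servo_tool(deltas=[[-0.3, [0, 0, 0.05], 0], [-0.3, [0, 0, 0], 0]])

```text
time: 35.65
tool_pos: [0.4607, -0.3005, 0.0352]
tcp_rot: [-0.0, 0.359, 0.933, -0.0]
wrist_force: [0.4, 0.0, -0.2]
finger_gap: 0.0523
```

>>> servo_tool(deltas=[[-0.3, [0, 0, 0.04], 0], [-0.3, [0, 0, 0], 0]])

```text
time: 35.9
tool_pos: [0.4608, -0.3005, 0.035]
tcp_rot: [0.0, 0.359, 0.933, -0.0]
wrist_force: [-0.8, 1.4, 2.8]
finger_gap: 0.052
```

>>> servo_tool(deltas=[[-0.3, [0, 0, 0.04], 0], [-0.3, [0, 0, 0], 0]])

```text
time: 36.15
tool_pos: [0.4608, -0.3005, 0.035]
tcp_rot: [0.0, 0.359, 0.933, -0.0]
wrist_force: [-3.1, 2.1, 8.4]
finger_gap: 0.0521
```

>>> servo_tool(deltas=[[-0.3, [0, 0, 0.04], 0], [-0.3, [0, 0, 0], 0]])

```text
time: 36.4
tool_pos: [0.4608, -0.3005, 0.035]
tcp_rot: [0.0, 0.359, 0.933, -0.0]
wrist_force: [-3.5, 3.4, 11.7]
finger_gap: 0.0521
```

The cap is on the well, with the tool at z 0.035 as predicted. I'll take the extra load off, then open and back away.

>>> servo_tool(deltas=[[-0.3, [0, 0, -0.04], 0], [-0.3, [0, 0, -0.05], 0], [-0.3, [0, 0, 0], 0]])

```text
time: 36.78
tool_pos: [0.4608, -0.3005, 0.035]
tcp_rot: [0.0, 0.359, 0.933, -0.0]
wrist_force: [-1.7, 1.2, 4.7]
finger_gap: 0.0518
```

>>> servo_tool(deltas=[[0.25, [0, 0, 0], 0], [0.3, [0, 0, 0], 0], [0.35, [0, 0, 0], 0], [0.35, [0, 0, 0], 0], [0.35, [0, 0, 0], 0]], newtons=10)

```text
time: 37.4
tool_pos: [0.4607, -0.3005, 0.0349]
tcp_rot: [-0.0, 0.359, 0.933, 0.0]
wrist_force: [0.4, -0.4, -0.4]
finger_gap: 0.0595
```

>>> servo_tool(deltas=[[0.35, [0, 0, -0.3], 0], [0.35, [0, 0, -0.5], 0], [0.35, [0, 0, -1], 0], [0.4, [0, 0, -1.5], 0], [0.5, [0, 0, -2], 0], [0.5, [0, 0, -2], 0], [0.5, [0, 0, -2], 0], [0.5, [0, 0, -2], 0], [0.5, [0, 0, -2], 0], [0.5, [0, 0, -2], 0], [0.5, [0, 0, 0], 0], [0.5, [0, 0, 0], 0]])

```text
time: 38.9
tool_pos: [0.4605, -0.3003, 0.1875]
tcp_rot: [-0.0, 0.359, 0.933, 0.0]
wrist_force: [0.4, 0.2, -0.2]
finger_gap: 0.0659
```

Run:
```python
from h import *
s=env.state(); print(s["time"],s["tool_pos"],s["wrist_force"],s["finger_gap"])
p,d=env.capture("wrist"); cv2.imwrite("pics/w8.png",p[:,:,::-1]); c=cam("wrist",s);P=pts(c,d)
m=(d>0)&(P[...,2]>.036)&(P[...,2]<.05)&(np.hypot(P[...,0]-.461,P[...,1]+.30)<.05)
q=P[m]; print("cap",len(q),np.median(q[:,2]),cv2.minEnclosingCircle(q[:,:2].astype(np.float32)))
m=(d>0)&(P[...,2]>.012)&(P[...,2]<.022)&(np.hypot(P[...,0]-.461,P[...,1]+.30)<.09)
q=P[m]; print("saucer",len(q),cv2.minEnclosingCircle(q[:,:2].astype(np.float32)))
p,d=env.capture("scene"); cv2.imwrite("pics/s8z.png",cv2.resize(p[130:270,100:330,::-1],None,fx=3.4,fy=3.4,interpolation=cv2.INTER_CUBIC))
```

```text
38.9 [ 0.46050362 -0.30027034  0.1875175 ] [ 0.40494929  0.23885208 -0.19428573] 0.06591092637488977
cap 2143 0.042111197400742706 ((0.45969223976135254, -0.3018689751625061), 0.026203710585832596)
saucer 6090 ((0.4602978825569153, -0.3019261360168457), 0.07497862726449966)
```

View pics/w8.png

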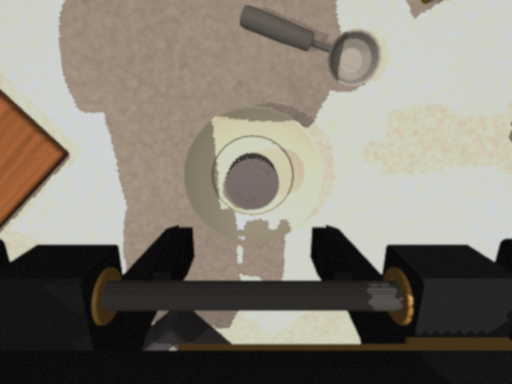

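View pics/s8z.png

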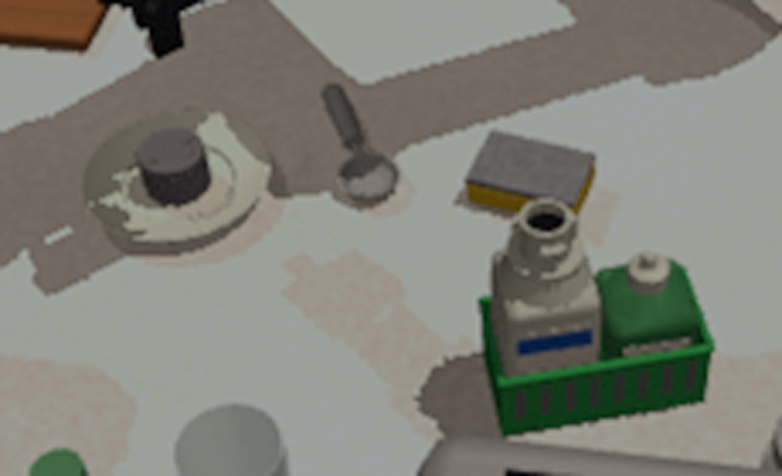

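The cap sits mouth down in the well at (252,180) in the wrist view. Its top is at z 0.042 (5 + 37 mm) and it is 0.6 mm from the saucer's centre. The bottle stands open in its bay with the soap beside it, and the arm is clear. Handing in.

Run:
```python
from bench import env
print(env.hand_in(), env.state()["time"])
```

```text
the job is handed in; nothing more can be done
the job is handed in; nothing more can be done
```

The descaler bottle is open and standing in its bay, and the cap is set down mouth down in the middle of the saucer. I handed the job in at about 39 s, with the arm clear of everything.

- **Unscrewing:** I pressed the cap down about 5.8 mm until it just met the collar, with a peak of about 15 N. I eased off slightly and turned it 59° counter-clockwise at about 14 N with almost no resisting torque. I then let it up and lifted it off freely.
- **Detour:** at the saucer I worked out that my first grip left the fingertips about 2 mm below the cap's lower edge. I carried the cap back, rested it loosely on the neck (up to about 4 N, no turning), regripped it 10 mm higher and lifted it off again. This was not part of the order you gave.
- **Placing:** the cap touched down at the predicted height, but I kept stepping down and it briefly pressed on the saucer with about 12 N. I then backed off, with about 5 N still on it when the fingers opened.
- **Last checks:** the cap's top is at z 0.042, as it should be, and its centre is 0.6 mm from the saucer's. The bottle and soap are in the caddy, and the spoon and sponge look undisturbed. I did not recheck the mug, jar and tumbler, though the arm never went near them.
- **Disagreement:** the fixed cameras put the cap and saucer 2–4 mm further out in x than the wrist camera. I trusted the wrist camera because it matched the actual grasp.

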